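# Load rinsed parts cups on the drying rack and start it

## Robot

A 6-joint arm with a two-finger parallel gripper is mounted at the origin on the work surface. World frame = base frame: x ahead of the robot, y to its left, z up, the work surface at z = 0. Lengths are in m, angles in rad, forces in N, time in s.
With the tool pointing down it reaches from about 0.275 to 0.725 m from the base axis. Payload 15.9 kg.
Tool frame: the origin (TCP) lies at the very end of the fingers, on their centre line; the grasp point (between the pads) lies 19 mm behind it; z points along the fingers, y is the line along which they close (so a half turn about z gives the same grasp; the last joint's range is limited). The gripper opens to 85 mm and grips with 20 to 120 N. Pads are 22 mm wide; open, the fingers measure 114 mm over their backs; the gripper's body (76 mm by 85 mm) begins 54 mm behind the grasp point. The pads swing forward as they close: fully open they stand 13 mm farther back than shut.
Start: joints at [1.184, 0.213, -0.034, 1.323, 0, 1.571], TCP at [0.189, 0.463, 0.197] pointing down, gripper open.
Joint ranges: [-2.98, 2.98], [-0.74, 1.72], [-1.14, 1.35], [-2.1, 2.04], [-1.57, 1.44], [-3.14, 3.14]. Speed limits (rad/s): [1.89, 1.89, 2.39, 2.57, 3.14, 3.14].

## Interface

Orientations are given as a unit quaternion [w, x, y, z].
In Python, from station import arm, imaging gives the robot as it stands. Calls block until the motion is done:
- arm.reach(position, orientation): joint-space move of the TCP to a pose.
- arm.move_linear(position, orientation=None, vel=0.15, threshold=None): straight line of the TCP; orientation=None keeps the orientation; vel is the mean speed in m/s. With threshold (N) it stops when the force on the tool has changed by that much, and returns True; else False.
- arm.movej(angles): joint-space move.
- arm.ungrasp() and arm.grasp(): open the fingers fully, or close them until they stop; the grip force is fixed at half the most.
- arm.wait(seconds).
- arm.solve_ik(position, orientation): joint angles nearest the present ones, or None.
- arm.get_state(): the state.
- imaging.get_image(name): name is "scene" or "top" or "wrist"; returns a dict with "color" (384x512x3 uint8, blue, green, red), "z_map" (384x512 float32, m along the optical axis (not along the pixel's ray), 0 where there is no reading), "intrinsics" (3x3 intrinsics, pixels), "view" (4x4, takes a point from world to camera coordinates); the wrist camera has in their place "hand_eye" (4x4, takes a point from camera to tool coordinates, whose origin is the TCP and whose axes are the flange's). Camera axes: x right, y up, looking along -z (the intrinsics and any distortion apply to the point x, -y, -z); pixel columns grow to the right and rows downward; lengths in m; the calibration is good to about 2 mm. A picture is of the moment at which its call begins: read the wrist's pose just before it.
A pose or a line that the arm cannot do raises arm.MotionError and nothing moves.
- arm.hand_in(): hands the job in; it is judged then, once.
The state is a dict: "t": time; "q": joint angles; "joint_velocities": joint speeds; "joint_torque": joint torques, N m; "tool_pos": TCP position; "tool_rot": TCP orientation; "ft_force": force on the tool from outside, world axes, zero at the start; "moment": the same for the moment, N m; "opening": opening from 0.0 (shut) to 1.0 (fully open); "grip_force": force on a finger pad.
Only numpy, scipy, OpenCV 4.12 (cv2) and the standard library are available. Lean on these libraries where they do the work, as an engineer would, in place of code of your own. Each camera call takes 0.05 s, during which the arm holds its last target. There are 200 camera calls.

## Task

Rinsed parts cups lie on the black draining board: swing the rack's clear cover up by its yellow bar until it stands nearly upright, then put every cup mouth down over a green peg of its own, rim fully down on the deck. Once all are on, close the cover completely, letting it down without slamming, and only then press the red starter plunger down to its stop and let it go. Leave everything else on the bench where it is.

Things in the scene. Friction and masses are not known exactly. Their poses are not given: they have to be found in the camera images.
- rack: Drying rack, fixed to the bench: white deck 130 x 400 mm, its top 20 mm above the bench, with four green drying pegs in a row along the rack's y axis. Origin on the bench directly under the middle of the peg row; x points to the rear (hinge side, away from the robot), y along the row, z up. Stands to the left of the robot's middle, turned somewhat. Grey starter pod at its -y end.
- peg0 (a point): Foot of green peg 0, on its axis at deck height (20 mm above bench). Peg: 20 mm diameter, round top 65 mm above deck. Pegs stand 88 mm apart, at rack y = -132 mm. A cup fully home has its rim on the deck all round.
- peg1 (a point): Foot of green peg 1, on its axis at deck height (20 mm above bench). Peg: 20 mm diameter, round top 65 mm above deck. Pegs stand 88 mm apart, at rack y = -44 mm. A cup fully home has its rim on the deck all round.
- peg2 (a point): Foot of green peg 2, on its axis at deck height (20 mm above bench). Peg: 20 mm diameter, round top 65 mm above deck. Pegs stand 88 mm apart, at rack y = 44 mm. A cup fully home has its rim on the deck all round.
- peg3 (a point): Foot of green peg 3, on its axis at deck height (20 mm above bench). Peg: 20 mm diameter, round top 65 mm above deck. Pegs stand 88 mm apart, at rack y = 132 mm. A cup fully home has its rim on the deck all round.
- cover (a joint): Angle of the rack's clear dust cover with blue frame (330 x 125 mm, hinged along the rear edge, 128 mm above the bench, friction hinge that stays where left). 0 = closed, level over the pegs; 1.57 = standing upright, folded up and back towards the rear; stop at 1.6.
- cover_hinge (a point): Middle of the cover's hinge line (line runs along rack y), at rack x = 62, y = -5 mm, 128 mm above the bench.
- cover_bar (a point): Middle of the yellow round grip bar of the cover (12 mm diameter, 92 mm free length between its two arms, lying along rack y, 163 mm from the hinge line in the plane of the cover). 32 mm free gap between the bar and the cover's front edge, so that fingers can straddle it from above; the bar may turn between the fingers.
- plunger (a joint): Travel of the red starter plunger, 0 = up, grows as pressed, 0.014 m = down on its stop; spring, about 2 N at first and 8 N at the stop, comes up again when let go.
- plunger_head (a point): Centre of the top of the red plunger head (28 mm diameter, top 88 mm above the bench when up), on the grey pod at rack x = -28, y = -205 mm; pressed straight down.
- board: Black rubber draining board, 310 x 300 mm, 6 mm thick, fixed; origin under its centre.
- cup0: Orange square plastic cup, 46 x 46 mm outside, 90 mm long, 3 mm walls, 5 mm base, about 60 g. Origin at its centre (on its axis, 45 mm from rim and base); x axis points from the closed base to the open mouth, y and z across flats. Starts lying on a flat side on the board, mouth roughly away from the robot. May be absent (None from the start).
- cup1: Blue square plastic cup, 46 x 46 mm outside, 90 mm long, 3 mm walls, 5 mm base, about 60 g. Origin at its centre (on its axis, 45 mm from rim and base); x axis points from the closed base to the open mouth, y and z across flats. Starts lying on a flat side on the board, mouth roughly away from the robot. May be absent (None from the start).
- cup2: Yellow square plastic cup, 46 x 46 mm outside, 90 mm long, 3 mm walls, 5 mm base, about 60 g. Origin at its centre (on its axis, 45 mm from rim and base); x axis points from the closed base to the open mouth, y and z across flats. Starts lying on a flat side on the board, mouth roughly away from the robot. May be absent (None from the start).
- cup3: White square plastic cup, 46 x 46 mm outside, 90 mm long, 3 mm walls, 5 mm base, about 60 g. Origin at its centre (on its axis, 45 mm from rim and base); x axis points from the closed base to the open mouth, y and z across flats. Starts lying on a flat side on the board, mouth roughly away from the robot. May be absent (None from the start).
- screwdriver: Red-handled screwdriver, 170 mm, lying on the bench; a bystander. Origin under its middle.
- brush: Cleaning brush, 160 mm, lying on the bench; a bystander.
- power_driver: Black cordless driver, 190 mm long, 38 mm thick, lying behind the work; a bystander.
- cleaner: Clear bottle with blue cap, 52 mm diameter, 130 mm tall; a bystander. Origin under its centre.
- flux_jar: Amber jar with black lid, 56 mm diameter, 60 mm tall; a bystander. Origin under its centre.
- parts_box: Open cardboard box 90 x 120 x 45 mm; a bystander. Origin under its centre.
- fixture: Aluminium assembly jig with green insert, 70 x 90 x 20 mm; a bystander. Origin under its centre.
Not all that is in view belongs to the job. Of the things that look like the cup2, the middle-sized one is meant.

How it is judged:
By the outcome, as a careful person would: the job done as asked, in the order asked, and still so for the second after the job is handed in, with the robot touching nothing.
Of cup0, cup1, cup2, cup3 only 3 to 4 are there at a start; the rules pass over those that are not, and their reading is None.
At some moment in a run one of cup0, cup1, cup2, cup3 may be knocked a few centimetres aside while the robot is not near it.
It also fails if it takes over 210 s, if anything falls off the work surface, if the arm or the gripper's body presses on something with over 40 N, if the wrist force passes 120 N, or if a joint passes its speed limit or range.

## Working session

There is one attempt and no reset: what is moved stays moved. The work goes in short steps, each a Python script; the robot and the scene stay as the last script left them, time stands still between calls to the robot, and variables do not carry over. Pictures are saved under pics/ and viewed, at most 14 in all, crops included, and the job is handed in when it is done.

```bash
ls; mkdir -p pics
python3 - <<'E'
from station import arm, imaging
import cv2,numpy as np
for n in ("scene","top"):
    d=imaging.get_image(n); cv2.imwrite(f"pics/{n}0.png",d["color"]); np.savez(f"{n}0.npz",**d)
    print(n,d["intrinsics"].tolist(),np.round(d["view"],3).tolist(),[k for k in d],(d["z_map"]>0).mean())
w=imaging.get_image("wrist");print(np.round(w["hand_eye"],3).tolist(), list(w))
s=arm.get_state();print(s["tool_pos"],s["tool_rot"],s["opening"],s["t"])
E
```

```text
pics
scene [[458.35631324641037, 0.0, 252.07709445630448], [0.0, 458.35631324641037, 192.8024710571133], [0.0, 0.0, 1.0]] [[-0.414, 0.91, -0.004, 0.207], [-0.558, -0.25, 0.791, 0.198], [0.72, 0.329, 0.611, -2.141], [0.0, 0.0, 0.0, 1.0]] ['color', 'z_map', 'intrinsics', 'view'] 0.9957936604817709
top [[452.3119293165205, 0.0, 245.17150574303858], [0.0, 452.3119293165205, 192.5266418962898], [0.0, 0.0, 1.0]] [[0.008, -1.0, 0.013, -0.031], [0.998, 0.009, 0.058, -0.499], [-0.059, 0.013, 0.998, -1.457], [0.0, 0.0, 0.0, 1.0]] ['color', 'z_map', 'intrinsics', 'view'] 0.9961598714192709
[[0.0, 0.964, 0.265, 0.068], [1.0, 0.0, -0.001, 0.0], [-0.001, 0.265, -0.964, -0.178], [0.0, 0.0, 0.0, 1.0]] ['color', 'z_map', 'intrinsics', 'hand_eye']
[0.18850363 0.46277117 0.1964362 ] [-8.24740892e-05  1.92198709e-01  9.81355928e-01 -4.38417268e-04] 0.9989791367214523 0.15
```

View pics/top0.png

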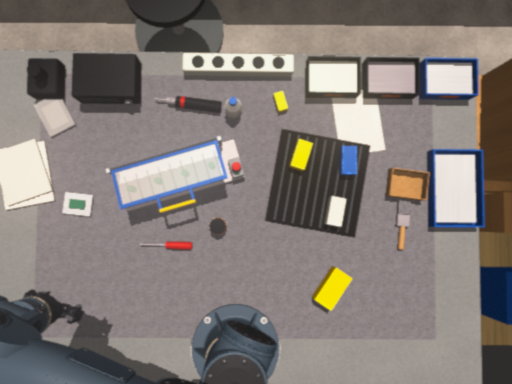

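View pics/scene0.png

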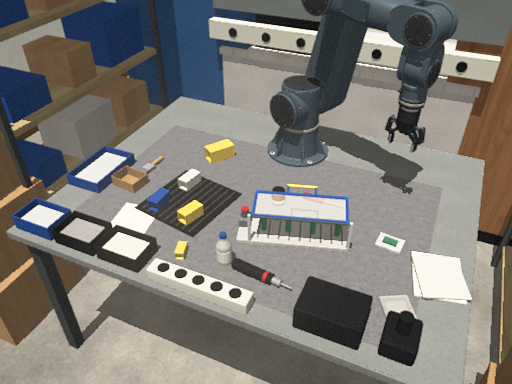

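The top view shows three cups on the board: yellow at (301,154), blue at (349,160) and white at (337,211). Orange is absent, and the yellow lookalikes at (281,101) and (333,288) are the small and large ones. The rack is at about (170,175), with the bar at (178,205) and the red plunger at (236,167). The scene view agrees.

```bash
cat > h.py <<'E'
import numpy as np, cv2
from station import arm, imaging
from scipy.spatial.transform import Rotation as R
def pts(d, cols, rows, z=None):
    """rays onto plane z, or depth points when z is None"""
    K,V=d["intrinsics"],d["view"]; Rm,t=V[:3,:3],V[:3,3]; c=-Rm.T@t
    r=np.stack([(cols-K[0,2])/K[0,0],-(rows-K[1,2])/K[1,1],-np.ones(len(cols))],1)@Rm
    s=d["z_map"][np.int_(rows),np.int_(cols)] if z is None else (z-c[2])/r[:,2]
    return c+r*np.reshape(s,(-1,1))
def cloud(d):
    v,u=np.mgrid[0:384,0:512]; return pts(d,u.ravel().astype(float),v.ravel().astype(float)).reshape(384,512,3)
def hsv(d): return cv2.cvtColor(d["color"],cv2.COLOR_BGR2HSV)
RNG=dict(yellow=((22,140,90),(34,255,255)),blue=((105,130,60),(125,255,255)),white=((0,0,150),(179,60,255)),red=((0,160,80),(5,255,255)))
def blobs(d,color,amin=12):
    m=cv2.inRange(hsv(d),*map(np.array,RNG[color]))
    n,l,st,ce=cv2.connectedComponentsWithStats(m)
    return [(l==i) for i in range(1,n) if st[i,4]>=amin]
def rect(xy):
    """minAreaRect -> centre, long, short, yaw of the long side in (-90,90]"""
    b=cv2.boxPoints(cv2.minAreaRect(np.float32(xy)*1000))/1000
    e=[b[1]-b[0],b[2]-b[1]]; n=[np.linalg.norm(x) for x in e]; i=int(n[1]>n[0])
    return b.mean(0),n[i],n[1-i],(np.degrees(np.arctan2(e[i][1],e[i][0]))+90)%180-90
def qt(a): # matrix columns -> wxyz
    q=R.from_matrix(a).as_quat(); return np.r_[q[3],q[:3]]
E
python3 - <<'E'
from h import *
for n in ("top","scene"):
    d=dict(np.load(n+"0.npz")); C=cloud(d)
    for c in RNG:
        for m in blobs(d,c):
            v,u=np.nonzero(m); P=C[m]; 
            if not(0.1<np.median(P[:,0])<0.9 and -.5<np.median(P[:,1])<.6): continue
            zt=np.percentile(P[:,2],90); Q=P[P[:,2]>zt-0.008]
            o=rect(Q[:,:2]); print(n,c,(int(u.mean()),int(v.mean())),m.sum(),"ztop %.3f"%zt,"ctr",np.round(o[0],3),"L %.3f W %.3f yaw %.1f"%o[1:])
E
```

```text
top yellow (280, 101) 198 ztop 0.034 ctr [ 0.8   -0.139] L 0.061 W 0.029 yaw 17.5
top yellow (300, 154) 506 ztop 0.055 ctr [ 0.526 -0.135] L 0.334 W 0.070 yaw -36.4
top yellow (177, 205) 137 ztop 0.159 ctr [0.444 0.106] L 0.233 W 0.042 yaw 84.7
top yellow (331, 288) 922 ztop 0.064 ctr [ 0.29  -0.165] L 0.397 W 0.120 yaw 56.6
top blue (232, 100) 33 ztop 0.134 ctr [0.77  0.015] L 0.019 W 0.015 yaw 0.9
top blue (163, 179) 558 ztop 0.151 ctr [0.492 0.169] L 0.367 W 0.125 yaw 84.6
top blue (348, 160) 441 ztop 0.055 ctr [ 0.503 -0.214] L 0.440 W 0.092 yaw -54.5
top white (332, 77) 1409 ztop 0.034 ctr [ 0.706 -0.156] L 0.634 W 0.171 yaw -41.9
top white (294, 86) 28 ztop 0.005 ctr [ 0.637 -0.106] L 0.490 W 0.028 yaw -20.4
top white (357, 123) 2358 ztop 0.005 ctr [ 0.64  -0.233] L 0.603 W 0.215 yaw -64.2
top white (269, 94) 16 ztop 0.005 ctr [ 0.828 -0.107] L 0.021 W 0.012 yaw -82.1
top white (291, 93) 13 ztop 0.002 ctr [ 0.829 -0.176] L 0.017 W 0.008 yaw 89.0
top white (301, 96) 14 ztop 0.002 ctr [ 0.822 -0.211] L 0.019 W 0.009 yaw 20.4
top white (166, 98) 70 ztop 0.033 ctr [0.623 0.11 ] L 0
[... 2341 characters left out ...]
) 36 ztop 0.134 ctr [0.774 0.02 ] L 0.024 W 0.016 yaw 50.1
scene white (319, 222) 63053 ztop 0.024 ctr [0.554 0.035] L 2.405 W 1.519 yaw 2.2
scene white (409, 104) 12 ztop 0.442 ctr [0.231 0.464] L 0.020 W 0.010 yaw 76.9
scene white (182, 187) 27 ztop 0.016 ctr [ 0.475 -0.324] L 0.037 W 0.018 yaw 74.3
scene white (301, 190) 99 ztop 0.008 ctr [0.998 0.354] L 1.535 W 0.099 yaw 17.6
scene white (301, 206) 1859 ztop 0.147 ctr [1.116 0.376] L 1.298 W 0.311 yaw 16.8
scene white (125, 245) 752 ztop 0.036 ctr [1.246 0.118] L 1.320 W 0.154 yaw 49.1
scene red (244, 208) 28 ztop 0.092 ctr [0.582 0.007] L 0.027 W 0.018 yaw 25.1
scene red (264, 275) 36 ztop 0.042 ctr [0.797 0.183] L 0.023 W 0.011 yaw 6.6
```

```bash
cat >> h.py <<'E'
def find(d,color,zlo,zhi,plane,box=((0.2,0.75),(-0.45,0.5)),amin=12):
    C=cloud(d); out=[]
    for m in blobs(d,color,amin):
        m=m&(C[...,2]>zlo)&(C[...,2]<zhi)
        if m.sum()<amin: continue
        v,u=np.nonzero(m); P=pts(d,u.astype(float),v.astype(float),plane)
        c=P.mean(0)
        if all(b[0]<x<b[1] for b,x in zip(box,c)): out.append((m.sum(),c[:2],)+rect(P[:,:2]))
    return out
def show(n,L):
    for o in L: print(n,o[0],"mean",np.round(o[1],4),"ctr",np.round(o[2],4),"L %.3f W %.3f yaw %.1f"%o[3:])
CUPBOX=((0.3,0.75),(-0.45,0.05))
def cups(d):
    """cup: centre xy, yaw of mouth direction (mouth away from the robot)"""
    r={}
    for c in ("yellow","blue","white"):
        for o in find(d,c,0.045,0.063,0.052,CUPBOX,60):
            if 0.08<o[3]<0.105 and 0.038<o[4]<0.06: r[c]=o
    return r
E
python3 - <<'E'
from h import *
for n in ("top","scene"):
    d=dict(np.load(n+"0.npz"))
    for c in ("yellow","blue","white"): show(n+" cup "+c,find(d,c,0.045,0.063,0.052))
    show(n+" bar",find(d,"yellow",0.11,0.15,0.131))
    show(n+" frame",find(d,"blue",0.115,0.15,0.131))
    show(n+" plunger",find(d,"red",0.08,0.1,0.088))
d=dict(np.load("top0.npz"));m=cv2.inRange(hsv(d),(40,25,60),(85,255,255))>0
n,l,st,ce=cv2.connectedComponentsWithStats(m.astype(np.uint8))
for i in range(1,n):
    if st[i,4]>8: print("green",ce[i],st[i,4],np.round(pts(d,ce[i:i+1,0],ce[i:i+1,1],0.07)[0],3))
# ik trials
q0=arm.get_state()["q"]
def tool(yaw,p,flip=0): # pitch p below horizontal, y horizontal
    z=np.array([np.cos(yaw)*np.cos(p),np.sin(yaw)*np.cos(p),-np.sin(p)]); y=np.array([-np.sin(yaw),np.cos(yaw),0])*(-1 if flip else 1)
    return np.stack([np.cross(y,z),y,z],1)
for f in (0,1):
  for pd in (0,15,30,45,60,90): print("bar",f,pd,np.round(q,2) if (q:=arm.solve_ik([.47,.19,.115],qt(tool(.24,np.radians(pd),f)))) is not None else None)
  for pd in (20,30,40,50): print("cup",f,pd,[ (np.round(q,2).tolist() if (q:=arm.solve_ik(p,qt(tool(a,np.radians(pd),f)))) is not None else None) for p,a in (([.60,-.18,.03],-.2),([.44,-.32,.03],-.2))])
E
```

```text
top cup yellow 400 mean [ 0.6218 -0.2054] ctr [ 0.6215 -0.2053] L 0.091 W 0.045 yaw -18.2
top cup blue 399 mean [ 0.6055 -0.3573] ctr [ 0.6054 -0.3573] L 0.087 W 0.045 yaw -0.2
top cup white 80 mean [0.5913 0.0082] ctr [0.6051 0.0119] L 0.110 W 0.041 yaw 18.4
top cup white 22 mean [ 0.5627 -0.0154] ctr [ 0.5651 -0.0158] L 0.019 W 0.013 yaw 0.6
top cup white 410 mean [ 0.4414 -0.3159] ctr [ 0.4412 -0.3156] L 0.090 W 0.048 yaw -10.8
top frame 483 mean [0.5352 0.221 ] ctr [0.5336 0.2017] L 0.328 W 0.142 yaw -73.1
top plunger 43 mean [0.5763 0.0035] ctr [0.5766 0.0031] L 0.019 W 0.019 yaw 0.6
scene cup yellow 79 mean [ 0.213  -0.2841] ctr [ 0.2171 -0.2883] L 0.128 W 0.072 yaw -57.9
scene cup yellow 50 mean [ 0.6345 -0.187 ] ctr [ 0.6346 -0.1882] L 0.095 W 0.053 yaw -46.2
scene cup blue 168 mean [ 0.604  -0.3557] ctr [ 0.6025 -0.355 ] L 0.092 W 0.047 yaw -0.6
scene cup white 2024 mean [ 0.5075 -0.0026] ctr [ 0.1526 -0.0163] L 1.607 W 1.403 yaw -1.2
scene frame 281 mean [0.5429 0.2081] ctr [0.5317 0.1996] L 0.331 W 0.141 yaw -73.1
scene plunger 28 mean [0.5816 0.0068] ctr [0.5823 0.007 ] L
[... 157 characters left out ...]
 [0.456 0.498 0.07 ]
bar 0 0 None
bar 0 15 None
bar 0 30 None
bar 0 45 [ 0.52 -0.31 -1.13 -0.02 -0.2   0.2 ]
bar 0 60 [ 0.46 -0.18 -0.82  0.42 -0.11  0.19]
bar 0 90 [ 0.38  0.26 -0.19  1.13  0.    0.14]
cup 0 20 [None, None]
cup 0 30 [None, None]
cup 0 40 [None, None]
cup 0 50 [[-0.34, 0.15, -0.94, -0.21, 0.09, -0.11], [-0.9, 0.06, -1.01, -0.07, 0.43, -0.57]]
bar 1 0 None
bar 1 15 None
bar 1 30 None
bar 1 45 [ 0.52 -0.31 -1.13 -0.02 -0.2  -2.94]
bar 1 60 [ 0.46 -0.18 -0.82  0.42 -0.11 -2.95]
bar 1 90 [ 0.38  0.26 -0.19  1.13  0.   -3.  ]
cup 1 20 [None, None]
cup 1 30 [None, None]
cup 1 40 [None, None]
cup 1 50 [[-0.34, 0.15, -0.94, -0.21, 0.09, 3.03], [-0.9, 0.06, -1.01, -0.07, 0.43, 2.57]]
```

```bash
cat >> h.py <<'E'
def tool(yaw,p,flip=0): # pitch p below horizontal, tool y horizontal
    z=np.array([np.cos(yaw)*np.cos(p),np.sin(yaw)*np.cos(p),-np.sin(p)]); y=np.array([-np.sin(yaw),np.cos(yaw),0])*(-1 if flip else 1)
    return np.stack([np.cross(y,z),y,z],1)
E
python3 - <<'E'
from h import *
for n in ("top","scene"):
    d=dict(np.load(n+"0.npz")); C=cloud(d)
    for m in blobs(d,"yellow"):
        v,u=np.nonzero(m); P=pts(d,u*1.,v*1.,.13); c=P.mean(0)
        if abs(c[0]-.45)<.1 and abs(c[1]-.18)<.1: o=rect(P[:,:2]); print(n,"bar",m.sum(),np.round(c,4),np.round(o[0],4),o[1:],"z pct",np.round(np.percentile(C[m][:,2],[10,50,75,90]),3))
    fr=[m for m in blobs(d,"blue") if m.sum()>350 and 140<np.nonzero(m)[1].mean()<320][0]
    v,u=np.nonzero(fr); P=pts(d,u*1.,v*1.,.131)[:,:2]
    a=np.radians(16.9); ex=np.array([np.cos(a),np.sin(a)]); ey=np.array([-ex[1],ex[0]])
    print(n,"frame in axes: x",np.round(np.percentile(P@ex,[0,1,99,100]),4),"y",np.round(np.percentile(P@ey,[0,1,99,100]),4), "rectyaw",rect(P)[3])
a=np.radians(16.9); ex=np.r_[np.cos(a),np.sin(a),0]; ey=np.r_[-ex[1],ex[0],0]; O=np.r_[.546,.208,0]
for pd in (40,45,50,55):
    p=np.radians(pd); print(pd,"place",[None if (q:=arm.solve_ik(O+y*ey+np.r_[0,0,z]+.019*tool(a,p)[:,2],qt(tool(a,p)))) is None else np.round(q,2).tolist() for y in (-.132,-.044,.044,.132) for z in (.077,.19)])
    print(pd,"grasp",[arm.solve_ik(np.r_[x,y,.02],qt(tool(np.radians(w),p,1))) is not None for x,y,w in ((.62,-.205,-18),(.605,-.357,0),(.441,-.316,-10.8))])
E
```

```text
top bar 137 [0.4523 0.1775 0.13  ] [0.4523 0.1781] (np.float32(0.11197327), np.float32(0.011322883), np.float32(-73.04102)) z pct [0.151 0.156 0.158 0.159]
top frame in axes: x [0.4935 0.4973 0.6401 0.6404] y [-0.1261 -0.1233  0.2006  0.2019] rectyaw -73.06684
scene frame in axes: x [-1.948  -1.9122 -0.2542 -0.2062] y [-1.2451 -1.1646 -0.4523 -0.4049] rectyaw 35.919846
40 place [None, [0.02, -0.19, -0.96, -0.05, 0.21, -0.18], None, [0.28, -0.22, -0.99, -0.07, 0.01, -0.01], None, [0.55, -0.19, -0.97, -0.06, -0.19, 0.16], [0.78, 0.13, -1.06, -0.43, -0.36, 0.32], [0.78, -0.12, -0.89, -0.02, -0.36, 0.32]]
40 grasp [True, True, False]
45 place [[0.04, 0.05, -1.04, -0.29, 0.18, -0.18], [0.04, -0.17, -0.86, 0.12, 0.18, -0.18], [0.28, 0.02, -1.07, -0.31, 0.01, -0.01], [0.28, -0.2, -0.88, 0.1, 0.01, -0.01], [0.53, 0.04, -1.05, -0.29, -0.17, 0.17], [0.53, -0.18, -0.86, 0.11, -0.17, 0.17], [0.75, 0.1, -0.97, -0.23, -0.32, 0.34], [0.75, -0.1, -0.79, 0.15, -0.32, 0.34]]
45 grasp [True, True, True]
50 place [[0.05, 0.04, -0.94, -0.1, 0.16, -0.19], [0.05, -0.14, -0.75, 0.27, 0.16, -0.19], [0.28, 0.02, -0.97, -0.12, 0.01, -0.01], [0.28, -0.16, -0.78, 0.26, 0.01, -0.01], [0.52, 0.04, -0.95, -0.1, -0.14, 0.17], [0.52, -0.14, -0.76, 0.27, -0.14, 0.17], [0.73, 0.09, -0.87, -0.05, -0.27, 0.34], [0.73, -0.07, -0.69, 0.3, -0.27, 0.34]]
50 grasp [True, True, True]
55 place [[0.07, 0.06, -0.84, 0.08, 0.13, -0.19], [0.07, -0.09, -0.65, 0.42, 0.13, -0.19], [0.29, 0.03, -0.87, 0.06, 0.01, -0.01], [0.29, -0.12, -0.67, 0.41, 0.01, -0.01], [0.51, 0.05, -0.84, 0.07, -0.12, 0.17], [0.51, -0.09, -0.65, 0.42, -0.12, 0.17], [0.71, 0.11, -0.77, 0.12, -0.23, 0.34], [0.71, -0.03, -0.59, 0.45, -0.23, 0.34]]
55 grasp [True, True, True]
```

```bash
cat >> h.py <<'E'
A=np.radians(16.9); EX=np.r_[np.cos(A),np.sin(A),0]; EY=np.r_[-EX[1],EX[0],0]; EZ=np.r_[0,0,1.]; O=np.r_[.545,.208,0]
def rk(x,y,z): return O+x*EX+y*EY+z*EZ
def finger(th,d,side=1,pmin=np.pi/4,s=.015):
    """TCP pose with the shut fingers d off the bar (side 1: under/in front, -1: above/behind)"""
    p=np.clip(th,pmin,np.pi/2); T=tool(A,p); n=np.sin(p)*EX+np.cos(p)*EZ
    B=rk(.062-.163*np.cos(th),-.005,.128+.163*np.sin(th))
    return B-side*d*n+s*T[:,2], qt(T)
def st(tag):
    s=arm.get_state(); print(tag,"t %.1f"%s["t"],np.round(s["tool_pos"],3),"F",np.round(s["ft_force"],1),"open %.2f grip %.1f"%(s["opening"],s["grip_force"]))
def snap(n,name,crop=None,k=1):
    d=imaging.get_image(n); im=d["color"]
    if crop: im=im[crop[1]:crop[3],crop[0]:crop[2]]
    cv2.imwrite(f"pics/{name}.png",cv2.resize(im,None,fx=k,fy=k)); return d
E
cat > open.py <<'E'
from h import *
ths=np.linspace(.12,1.52,15)
path=[finger(.12,.055)]+[finger(t,.017) for t in ths]
bad=[i for i,p in enumerate(path) if arm.solve_ik(*p) is None]; print("bad",bad); assert not bad
arm.grasp()
s=path[0]; arm.reach(s[0]-.05*EX+.12*EZ,s[1]); arm.move_linear(s[0],vel=.15); st("at front")
for p,q in path[1:]: arm.move_linear(p,q,vel=.12); f=arm.get_state()["ft_force"]; print(np.round(f,1),end=" ")
st("up")
p,q=finger(1.52,.08); arm.move_linear(p,q,vel=.15)
arm.reach([.36,.0,.36],qt(tool(0,np.pi/2))); arm.ungrasp(); st("clear")
snap("scene","open",(180,100,420,290),3); d=imaging.get_image("top"); cv2.imwrite("pics/top1.png",d["color"]); np.savez("top1.npz",**d)
for k,o in cups(d).items(): show(k,[o])
E
python3 open.py
```

```text
bad [0, 1]Traceback (most recent call last):
  File "open.py", line 4, in <module>
    bad=[i for i,p in enumerate(path) if arm.solve_ik(*p) is None]; print("bad",bad); assert not bad
                                                                                             ^^^^^^^
AssertionError
```

```bash
sed -i 's/pmin=np.pi\/4/pmin=np.radians(51)/' h.py; python3 open.py
```

```text
bad []
at front t 3.3 [0.419 0.165 0.102] F [0.2 0.4 0.2] open -0.00 grip 0.0
[-0.2  1.  -0.7] [-1.1  1.  -0.9] [-0.3 -0.6 -0.4] [-0.2 -0.1 -1.1] [-0.3  0.5 -0.5] [-0.  -0.6 -0.5] [-0.5 -0.7  0.3] [-0.5  0.3  0.5] [ 0.2 -0.5  0.4] [ 0.4 -0.4 -0.6] [-0.4 -0.4  0. ] [-0.8 -0.2 -0.3] [-0.2  0.1 -0.9] [ 0.2 -0.8 -0.3] [-1.   0.2  0.3] up t 8.1 [0.582 0.214 0.275] F [-1.   0.2  0.3] open -0.00 grip 0.0
clear t 10.5 [ 0.36 -0.    0.36] F [ 0.4 -0.   0.3] open 1.00 grip 0.0
yellow 400 mean [ 0.6217 -0.2053] ctr [ 0.6222 -0.205 ] L 0.090 W 0.046 yaw -18.3
blue 408 mean [ 0.6051 -0.3572] ctr [ 0.6054 -0.3573] L 0.087 W 0.045 yaw -0.2
white 412 mean [ 0.4414 -0.3158] ctr [ 0.4412 -0.316 ] L 0.090 W 0.048 yaw -9.7
```

View pics/open.png

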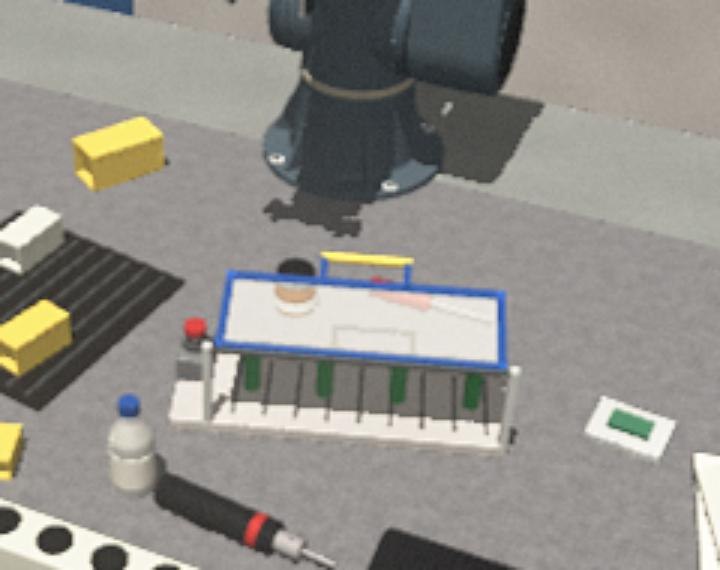

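View pics/top1.png

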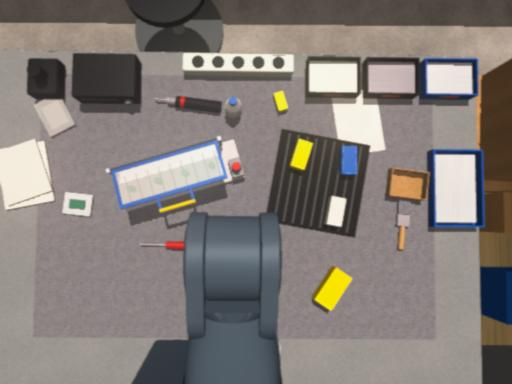

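Run:
```python
from h import *
def px(d):
    for m in blobs(d,"yellow",8):
        v,u=np.nonzero(m); P=pts(d,u*1.,v*1.,.15).mean(0)
        if abs(P[0]-.45)<.12 and abs(P[1]-.18)<.1: return m,u.mean(),v.mean()
def ray(d,u,v): 
    a=pts(d,np.array([u]),np.array([v]),0.)[0]; b=pts(d,np.array([u]),np.array([v]),.3)[0]; return a,(b-a)/np.linalg.norm(b-a)
D=[dict(np.load("top1.npz")),imaging.get_image("scene")]; L=[]
for d in D:
    m,u,v=px(d); L.append(ray(d,u,v)); print(m.sum(),u,v)
(a,e),(b,f)=L; M=np.stack([e,-f],1); s=np.linalg.lstsq(M,b-a,rcond=None)[0]; print("bar",a+s[0]*e,b+s[1]*f)
C=cloud(D[0]); fr=[m for m in blobs(D[0],"blue") if m.sum()>350 and 140<np.nonzero(m)[1].mean()<180][0]
P=C[fr]; P=P[(P[:,2]>.1)&(P[:,2]<.2)]; x=(P-O)@EX
for lo in np.arange(-.09,.09,.015):
    k=(x>=lo)&(x<lo+.015)
    if k.sum(): print("rack x %.3f z %.3f n %d"%(lo+.007,np.median(P[k,2]),k.sum()))
```

```text
137 177.12408759124088 205.1824817518248
9 305.0 187.0
bar [0.45173115 0.17489446 0.14896901] [0.44689277 0.18726311 0.15052118]
rack x -0.083 z 0.153 n 21
rack x -0.068 z 0.149 n 38
rack x -0.053 z 0.148 n 261
rack x -0.038 z 0.146 n 6
rack x -0.023 z 0.140 n 9
rack x -0.008 z 0.140 n 8
rack x 0.007 z 0.138 n 9
rack x 0.022 z 0.136 n 7
rack x 0.037 z 0.133 n 8
rack x 0.052 z 0.132 n 195
```

Run:
```python
from h import *
arm.grasp(); s=finger(.12,.055); arm.reach(s[0]-.05*EX+.12*EZ,s[1]); arm.move_linear(s[0],vel=.15)
arm.move_linear(*finger(.12,.017),vel=.1); st("contact"); snap("scene","a",(240,120,400,250),2.4)
for t in (.22,.32,.42,.52): arm.move_linear(*finger(t,.017),vel=.1)
st("t.52"); snap("scene","b",(240,120,400,250),2.4)
a,b=[cv2.imread(f"pics/{k}.png") for k in "ab"]; cv2.imwrite("pics/ab.png",np.hstack([a,b]))
```

```text
contact t 14.2 [0.447 0.173 0.125] F [-0.5  0.  -0.6] open 0.00 grip 0.0
t.52 t 15.5 [0.467 0.179 0.186] F [ 0.9  0.  -0.6] open 0.01 grip 0.0
```

View pics/ab.png

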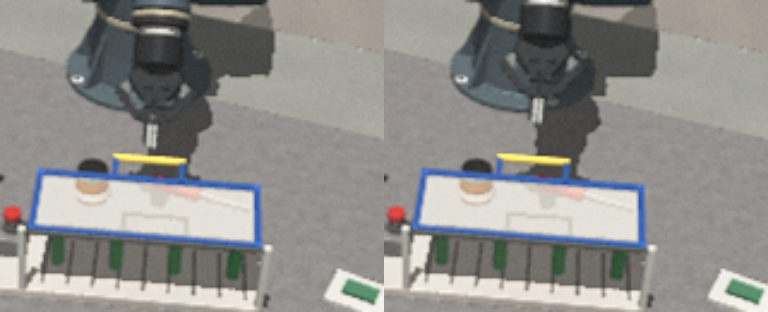

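Run:
```python
from h import *
s=arm.get_state(); print(s["tool_pos"],s["q"])
for n in ("scene","top"):
    d=imaging.get_image(n); K,V=d["intrinsics"],d["view"]
    for w in (s["tool_pos"],rk(-.1,-.005,.149)):
        c=V[:3,:3]@w+V[:3,3]; print(n,K[0,0]*c[0]/-c[2]+K[0,2],K[1,1]*-c[1]/-c[2]+K[1,2],"depth",-c[2])
    cv2.imwrite(f"pics/c_{n}.png",cv2.resize(d["color"][120:260,120:400],None,fx=2,fy=2)) 
a=[cv2.imread(f"pics/c_{k}.png") for k in ("scene","top")]; cv2.imwrite("pics/cc.png",np.vstack(a))
```

```text
[0.46649928 0.1788669  0.18596609] [ 0.42210656 -0.39120593 -0.87908825  0.4067765  -0.07991781  0.09912051]
scene 301.61055634731883 181.48666134040442 depth 1.6322361362782825
scene 301.20015086845615 187.0316183259452 depth 1.6677070153773783
top 174.05905885706642 199.62280617014565 depth 1.2960891555512932
top 177.37172686392185 205.5099903854581 depth 1.3321285549186626
```

View pics/cc.png

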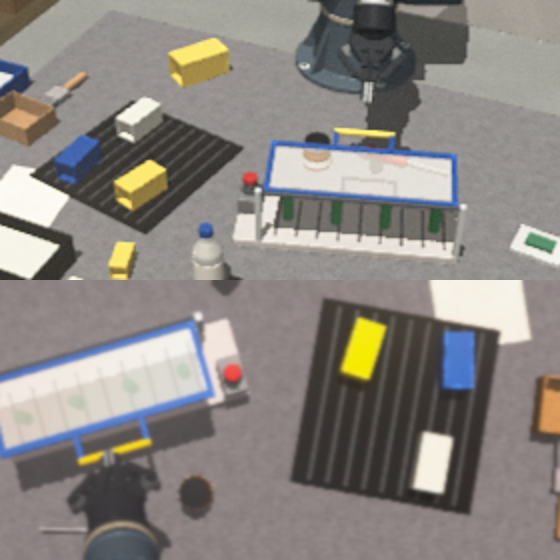

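Run:
```python
from h import *
s=arm.get_state(); T=tool(A,np.radians(51)); p=s["tool_pos"]
q=s["tool_rot"]; print(np.round(R.from_quat(np.r_[q[1:],q[0]]).as_matrix()-T,2).tolist())
for n in ("scene","top"):
    d=imaging.get_image(n); C=cloud(d); L=(C-p)@T
    m=(abs(L[...,0])<.06)&(abs(L[...,1])<.05)&(L[...,2]>-.12)&(L[...,2]<.06)&(C[...,2]>.165)
    Q=L[m]; v,u=np.nonzero(m); o=np.argsort(-Q[:,2])[:14]
    for i in o: print(n,(u[i],v[i]),np.round(Q[i],3),d["color"][v[i],u[i]])
```

```text
[[-0.0, 0.0, -0.0], [-0.0, 0.0, -0.0], [0.0, -0.0, -0.0]]
scene (np.int64(304), np.int64(171)) [-0.012  0.006 -0.037] [105 111 110]
scene (np.int64(302), np.int64(171)) [-0.003 -0.002 -0.037] [110 115 116]
scene (np.int64(303), np.int64(171)) [-0.005  0.002 -0.037] [82 86 85]
scene (np.int64(305), np.int64(171)) [-0.01   0.009 -0.037] [105 109 107]
scene (np.int64(303), np.int64(170)) [-0.013  0.002 -0.04 ] [132 137 135]
scene (np.int64(302), np.int64(170)) [-0.006 -0.002 -0.041] [163 171 168]
scene (np.int64(305), np.int64(170)) [-0.013  0.009 -0.041] [170 177 176]
scene (np.int64(304), np.int64(170)) [-0.004  0.005 -0.041] [160 167 166]
scene (np.int64(304), np.int64(169)) [-0.017  0.005 -0.044] [176 183 182]
scene (np.int64(303), np.int64(169)) [-0.012  0.001 -0.044] [161 166 166]
scene (np.int64(302), np.int64(169)) [-0.008 -0.002 -0.044] [190 198 197]
scene (np.int64(305), np.int64(169)) [-0.007  0.008 -0.045] [195 201 202]
scene (np.int64(307), np.int64(169)) [-0.01   0.015 -0.045] [67 68 67]
scene (np.int64(306), np.int64(169)) [-0.003  0.012 -0.045] [66 69 65]
top (np.int64(1
[... 292 characters left out ...]
 np.int64(206)) [-0.009  0.006 -0.041] [132 152 165]
top (np.int64(173), np.int64(205)) [-0.012  0.002 -0.041] [116 119 124]
top (np.int64(173), np.int64(206)) [-0.009  0.003 -0.042] [125 130 135]
top (np.int64(174), np.int64(206)) [-0.009  0.    -0.042] [123 126 131]
top (np.int64(170), np.int64(208)) [-0.006  0.013 -0.043] [ 69 146 167]
top (np.int64(172), np.int64(207)) [-0.009  0.006 -0.045] [139 154 162]
top (np.int64(171), np.int64(208)) [-0.007  0.01  -0.045] [105 127 135]
top (np.int64(175), np.int64(206)) [-0.01  -0.003 -0.046] [137 143 149]
top (np.int64(171), np.int64(209)) [-0.004  0.01  -0.046] [101 105 110]
top (np.int64(176), np.int64(205)) [-0.013 -0.007 -0.047] [107 159 175]
```

Run:
```python
from h import *
def meas(d,s,tag):
    q=s["tool_rot"]; T=R.from_quat(np.r_[q[1:],q[0]]).as_matrix(); C=cloud(d); L=(C-s["tool_pos"])@T
    m=(abs(L[...,0])<.05)&(abs(L[...,1])<.07)&(L[...,2]>-.15)&(L[...,2]<.06)&(C[...,2]>.04)
    Q=L[m]; o=Q[np.argsort(-Q[:,2])[:60]]; print(tag,len(Q),"zmax",np.round(o[[0,3,8,20],2],3) if len(o)>20 else o,"x",np.round(np.percentile(o[:,0],[5,50,95]),3),"y",np.round(np.percentile(o[:,1],[5,50,95]),3))
s0=dict(tool_pos=np.array([.1885,.4628,.1964]),tool_rot=np.array([0,.1922,.98136,0]))
meas(dict(np.load("scene0.npz")),s0,"start,open")
p,q=finger(.52,.08); arm.move_linear(p,q)
arm.reach([.40,.05,.25],qt(tool(0,np.pi/2)))
for k in ("shut","open"):
    s=arm.get_state()
    for n in ("scene","top"): meas(imaging.get_image(n),s,k+n)
    if k=="shut": arm.ungrasp()
arm.reach([.40,.05,.25],qt(tool(0,np.pi/4))); s=arm.get_state()
for n in ("scene","top"): meas(imaging.get_image(n),s,"open45"+n)
st("")
```

```text
start,open 496 zmax [-0.047 -0.052 -0.055 -0.061] x [-0.01  -0.003  0.012] y [-0.048 -0.04   0.058]
shutscene 521 zmax [-0.039 -0.041 -0.046 -0.051] x [-0.01  -0.005  0.005] y [-0.01   0.006  0.017]Traceback (most recent call last):
  File "<stdin>", line 12, in <module>
  File "<stdin>", line 5, in meas
    return _quantile_unchecked(
        a, q, axis, out, overwrite_input, method, keepdims, weights)
    return _ureduce(a,
                    func=_quantile_ureduce_func,
    ...<5 lines>...
                    overwrite_input=overwrite_input,
                    method=method)
    r = func(a, **kwargs)
    result = _quantile(arr,
                       quantiles=q,
    ...<2 lines>...
                       out=out,
                       weights=wgt)
    slices_having_nans = np.isnan(arr[-1, ...])
                                  ~~~^^^^^^^^^
IndexError: index -1 is out of bounds for axis 0 with size 0
```

The fingertips sit about 37 mm behind the reported TCP in both cameras and in two poses. I'll check this by touching bare bench.

Run:
```python
from h import *
T=qt(tool(0,np.pi/2))
arm.reach([.42,-.03,.08],T); arm.move_linear([.42,-.03,.015],vel=.1)
r=arm.move_linear([.42,-.03,-.055],vel=.03,threshold=4); st(f"touch {r}"); arm.move_linear([.42,-.03,.1],vel=.2); st("")
```

```text
touch True t 20.7 [ 0.42  -0.03  -0.034] F [-0.9  0.6  5.9] open -0.00 grip 3.0
 t 21.6 [ 0.419 -0.03   0.099] F [-0.1  0.3 -0.5] open -0.00 grip 0.0
```

```bash
cat >> h.py <<'E'
D=.035  # measured: fingertips end 35 mm short of the reported TCP
def C_(tip,T): return np.asarray(tip)+D*T[:,2], qt(T)
_f=finger
def finger(*a,**k):
    p,q=_f(*a,**k); T=R.from_quat(np.r_[q[1:],q[0]]).as_matrix(); return p+D*T[:,2],q
PEG=[-.132,-.044,.044,.132]
def place_pose(i,rim,p,sc=.012): # cup rim height, tool pitch
    T=tool(A,p); return C_(rk(0,PEG[i],rim+.045+sc)+.019*T[:,2],T)
def grasp_pose(c,yaw,p,back=0,up=0,sc=.012,z=.034):
    T=tool(yaw,p,1); m=np.r_[np.cos(yaw),np.sin(yaw),0]
    return C_(np.r_[c,z+up]-sc*m+(.019-back)*T[:,2],T)
E
python3 - <<'E'
from h import *
for pd in (30,35,40,45,51):
    p=np.radians(pd); print(pd,"bar",[arm.solve_ik(*finger(t,d,pmin=p)) is not None for t,d in ((.12,.055),(.12,.017),(.4,.017),(.7,.017),(1.1,.017),(1.52,.017))],
     "place",[arm.solve_ik(*place_pose(i,r,p)) is not None for i in range(4) for r in (.02,.13)],"grasp",[arm.solve_ik(*grasp_pose(c,np.radians(w),p,b)) is not None for c,w in (((.622,-.205),-18),((.605,-.357),0),((.441,-.316),-10)) for b in (0,.06)])
E
sed -i 's/path=\[.*/path=[finger(.12,.055,pmin=PM)]+[finger(t,.017,pmin=PM) for t in ths]/; s/^ths=.*/PM=np.radians(45); &/' open.py; python3 open.py
```

```text
30 bar [False, False, False, True, True, True] place [False, False, False, False, False, False, False, True] grasp [False, False, True, True, False, False]
35 bar [False, False, False, True, True, True] place [False, True, False, True, False, True, True, True] grasp [True, False, True, True, False, False]
40 bar [False, False, False, True, True, True] place [True, True, False, True, True, True, True, True] grasp [True, True, True, True, False, False]
45 bar [False, False, True, True, True, True] place [True, True, True, True, True, True, True, True] grasp [True, True, True, True, True, True]
51 bar [False, True, True, True, True, True] place [True, True, True, True, True, True, True, True] grasp [True, True, True, True, True, True]
bad [0, 1, 2]Traceback (most recent call last):
  File "open.py", line 4, in <module>
    bad=[i for i,p in enumerate(path) if arm.solve_ik(*p) is None]; print("bad",bad); assert not bad
                                                                                             ^^^^^^^
AssertionError
```

```bash
sed -i 's/PM=np.radians(45)/PM=np.radians(57)/; s/finger(.12,.055,/finger(.12,.045,/' open.py; python3 open.py
```

```text
bad []
at front t 23.7 [0.441 0.171 0.081] F [-0.5  0.6 -0.9] open 0.00 grip 0.0
[ 0.5 -0.2  0.1] [-3.4 -1.2  0.4] [ 0.2  0.3 -0.1] [-0.5  0.2 -0. ] [ 0.2 -0.2  0.3] [-0.3 -0.5  0.2] [-0.1 -0.3 -0.1] [-0.3 -0.6 -0.4] [ 0.9  0.2 -0.6] [ 0.5  0.3 -0. ] [-0.2 -0.4  0.2] [-0.3 -0.3 -0.6] [ 0.4 -0.1 -0.4] [-0.4 -1.  -0.7] [ 0.8 -0.5  0.1] up t 28.4 [0.584 0.215 0.24 ] F [ 0.8 -0.5  0.1] open 0.00 grip 0.0
clear t 30.8 [ 0.36 -0.    0.36] F [ 0.6  0.  -0. ] open 1.00 grip 0.0
yellow 405 mean [ 0.6212 -0.2051] ctr [ 0.6217 -0.2049] L 0.091 W 0.046 yaw -18.0
blue 411 mean [ 0.6049 -0.3573] ctr [ 0.6054 -0.3557] L 0.088 W 0.048 yaw -0.3
white 408 mean [ 0.4408 -0.3159] ctr [ 0.4411 -0.3162] L 0.090 W 0.047 yaw -10.8
```

View pics/open.png

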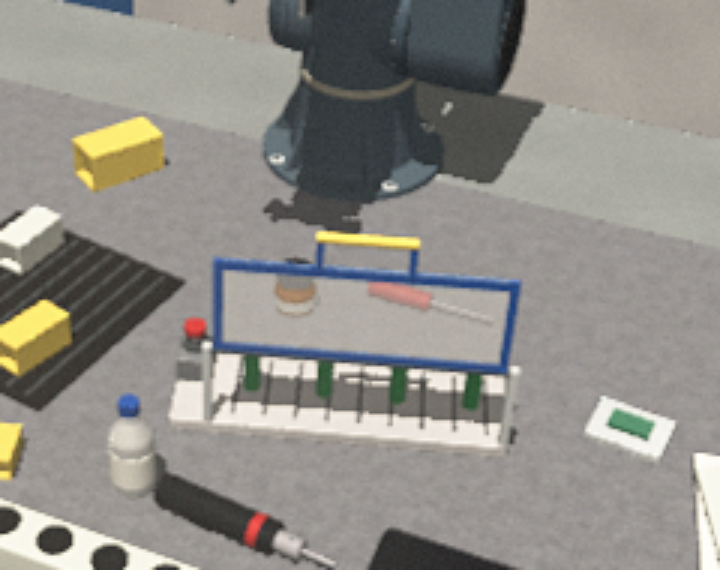

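```bash
cat >> h.py <<'E'
def bar():
    """bar by two rays -> position, cover angle"""
    L=[]
    for n in ("top","scene"):
        d=imaging.get_image(n); best=None
        m0=cv2.inRange(hsv(d),(20,110,80),(36,255,255)); k,l,S,ce=cv2.connectedComponentsWithStats(m0)
        for i in range(1,k):
            P=pts(d,*[np.array([x]) for x in ce[i]],.2)[0]; loc=(P-O)@EX
            if S[i,4]>=6 and -.25<loc<.25 and abs((P-O)@EY)<.12 and (best is None or S[i,4]>best[0]): best=(S[i,4],ce[i])
        if best is None: print("no bar",n); return None
        a,b=[pts(d,np.array([best[1][0]]),np.array([best[1][1]]),z)[0] for z in (0.,.3)]; L.append((a,(b-a)/np.linalg.norm(b-a)))
    (a,e),(b,f)=L; s=np.linalg.lstsq(np.stack([e,-f],1),b-a,rcond=None)[0]; P,Q=a+s[0]*e,b+s[1]*f; B=(P+Q)/2
    x=(B-O)@EX-.062; z=B[2]-.128; print("bar",np.round(B,3),"rack y %.3f"%((B-O)@EY),"gap %.3f"%np.linalg.norm(P-Q),"radius %.3f angle %.3f"%(np.hypot(x,z),np.arctan2(z,-x))); return np.arctan2(z,-x)
E
python3 -c "
from h import *
bar()"
```

```text
bar [0.598 0.22  0.294] rack y -0.004 gap 0.002 radius 0.166 angle 1.525
```

```bash
cat > pick.py <<'E'
from h import *
import sys
color,peg=sys.argv[1],int(sys.argv[2]); p=np.pi/4; T=tool(A,p)
d=imaging.get_image("top"); c=cups(d); assert color in c,list(c)
o=c[color]; show(color,[o]); yaw=np.radians(o[5]); ctr=o[2]; assert abs(o[5])<60
G=[grasp_pose(ctr,yaw,p,.10,.02),grasp_pose(ctr,yaw,p),grasp_pose(ctr,yaw,p,up=.14)]
mid=C_([.42,.0,.30],T); P=[place_pose(peg,.14,p),place_pose(peg,.03,p),place_pose(peg,.010,p)]
for i,x in enumerate(G+[mid]+P): assert arm.solve_ik(*x) is not None,i
arm.reach(G[0][0]+.10*EZ,G[0][1]); arm.move_linear(G[0][0],vel=.25); arm.move_linear(G[1][0],vel=.1,threshold=8); st("pre")
arm.grasp(); st("grip"); s=arm.get_state(); assert .4<s["opening"]<.7
arm.move_linear(G[2][0],vel=.2); st("lifted"); assert arm.get_state()["opening"]>.4
arm.reach(*mid); arm.reach(*P[0]); snap("scene","h_"+color,(200,100,400,270),3)
arm.move_linear(P[1][0],vel=.15); r=arm.move_linear(P[2][0],vel=.03,threshold=5); st(f"down {r}, rim by z {arm.get_state()['tool_pos'][2]-P[2][0][2]+.010:.4f}")
arm.ungrasp(); arm.move_linear(arm.get_state()["tool_pos"]-.11*T[:,2],vel=.15)
arm.reach(*mid); arm.reach([.36,0,.36],qt(tool(0,np.pi/2))); st("clear")
snap("scene","p_"+color,(200,100,400,270),3); np.savez("last.npz",**imaging.get_image("top"))
for k,o in cups(dict(np.load("last.npz"))).items(): show(k,[o])
E
python3 pick.py white 3; python3 -c "
import cv2,numpy as np
cv2.imwrite('pics/hp.png',np.hstack([cv2.resize(cv2.imread(f'pics/{k}_white.png'),(400,340)) for k in 'hp']))"
```

```text
white 407 mean [ 0.4413 -0.3161] ctr [ 0.4412 -0.3158] L 0.090 W 0.048 yaw -10.6
pre t 35.0 [ 0.467 -0.321 -0.004] F [ 0.5  0.4 -0.1] open 1.00 grip 0.0
grip t 35.5 [ 0.467 -0.321 -0.004] F [-2.4  0.1  5.4] open 0.53 grip 51.5
lifted t 36.4 [ 0.466 -0.32   0.135] F [-0.2 -0.1 -1.1] open 0.53 grip 53.4
down True, rim by z 0.0210 t 41.8 [0.544 0.346 0.04 ] F [0.6 1.6 1.4] open 0.54 grip 53.9
clear t 46.0 [0.36 0.   0.36] F [0.1 0.7 0.4] open 1.00 grip 0.0
yellow 408 mean [ 0.6219 -0.2052] ctr [ 0.6217 -0.2049] L 0.091 W 0.047 yaw -18.0
blue 403 mean [ 0.6053 -0.3575] ctr [ 0.6054 -0.3573] L 0.087 W 0.045 yaw -0.2
```

View pics/hp.png

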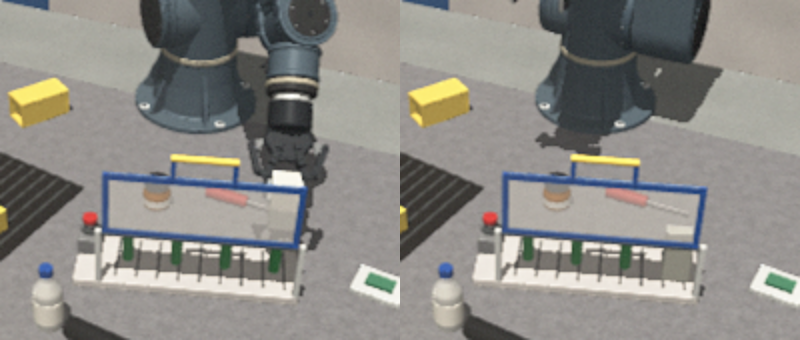

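```bash
python3 pick.py yellow 2
python3 - <<'E'
from h import *
d=dict(np.load("last.npz")); C=cloud(d); L=(C-O)
for i,y in enumerate(PEG):
    m=(abs(L@EX)<.045)&(abs(L@EY-y)<.044)&(C[...,2]>.095)&(C[...,2]<.2)
    if m.sum()>20: Q=C[m]; Q=Q[Q[:,2]>np.median(Q[:,2])-.006]; o=rect(Q[:,:2]); print(i,m.sum(),"top z",np.round(np.percentile(Q[:,2],[5,50,95]),4),"rack xy",np.round([(np.r_[o[0],0]-O)@EX,(np.r_[o[0],0]-O)@EY-y],4),o[1:])
cv2.imwrite("pics/topc.png",cv2.resize(d["color"][120:260,90:270],None,fx=3,fy=3))
E
```

```text
yellow 388 mean [ 0.6214 -0.2053] ctr [ 0.6215 -0.2053] L 0.091 W 0.045 yaw -18.2
pre t 50.6 [ 0.646 -0.214 -0.004] F [-0.5  0.5 -0.2] open 1.00 grip 0.0
grip t 51.1 [ 0.647 -0.214 -0.004] F [-1.2  0.6  6.2] open 0.53 grip 54.9
lifted t 51.9 [ 0.646 -0.213  0.134] F [ 0.5  0.2 -1.3] open 0.53 grip 54.8
down True, rim by z 0.0214 t 57.5 [0.57  0.261 0.04 ] F [0.3 0.4 1.5] open 0.53 grip 54.6
clear t 61.4 [0.36  0.    0.359] F [-1.2  0.8  0.4] open 1.00 grip 0.0
blue 411 mean [ 0.6053 -0.3574] ctr [ 0.6041 -0.3572] L 0.090 W 0.045 yaw -0.3
2 245 top z [0.1048 0.1095 0.1137] rack xy [0.0055 0.0002] (np.float32(0.04673927), np.float32(0.04656481), np.float32(-73.63156))
3 251 top z [0.1057 0.1099 0.1146] rack xy [0.0058 0.0003] (np.float32(0.047480516), np.float32(0.045734163), np.float32(-72.84591))
```

View pics/topc.png

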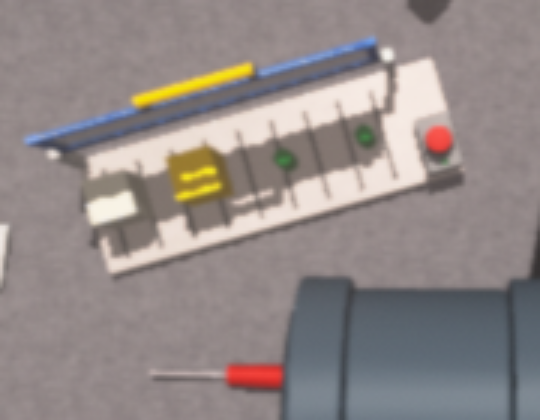

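Both cups sit flat: their tops are at 0.110 m, as they should be. Blue goes on next.

```bash
python3 pick.py blue 1
python3 - <<'E'
from h import *
bar()
d=dict(np.load("last.npz")); C=cloud(d); L=(C-O)
for i,y in enumerate(PEG):
    m=(abs(L@EX)<.045)&(abs(L@EY-y)<.044)&(C[...,2]>.095)&(C[...,2]<.2)
    if m.sum()>20: Q=C[m]; Q=Q[Q[:,2]>np.median(Q[:,2])-.006]; o=rect(Q[:,:2]); print(i,m.sum(),"top z",np.round(np.percentile(Q[:,2],[5,50,95]),4),"rack xy",np.round([(np.r_[o[0],0]-O)@EX,(np.r_[o[0],0]-O)@EY-y],4),o[1:])
# closing path: shut fingers behind/above the bar
for pd in (45,51,57,65): print(pd,[arm.solve_ik(*finger(t,d,-1,np.radians(pd))) is not None for t,d in [(1.5,.06),(1.5,.017),(1.1,.017),(.7,.017),(.4,.017),(.1,.017),(0,.017),(-.04,.017)]])
E
```

```text
blue 415 mean [ 0.6053 -0.3573] ctr [ 0.6054 -0.3573] L 0.087 W 0.045 yaw -0.2
pre t 65.5 [ 0.632 -0.358 -0.004] F [-0.1  0.3  0. ] open 1.00 grip 0.0
grip t 65.9 [ 0.632 -0.358 -0.004] F [-1.8 -0.9  4.2] open 0.54 grip 52.7
lifted t 66.8 [ 0.631 -0.357  0.134] F [ 0.   0.3 -1.2] open 0.53 grip 52.4
down True, rim by z 0.0209 t 71.7 [0.595 0.178 0.04 ] F [1.3 1.2 3.5] open 0.53 grip 52.3
clear t 75.2 [0.36  0.    0.359] F [ 0.6  0.4 -0.1] open 1.00 grip 0.0
bar [0.54  0.258 0.044] rack y 0.049 gap 0.004 radius 0.099 angle -1.018
1 242 top z [0.1055 0.1098 0.1147] rack xy [0.006  0.0002] (np.float32(0.04722818), np.float32(0.045994025), np.float32(16.60479))
2 247 top z [0.1056 0.1098 0.1144] rack xy [ 0.0057 -0.    ] (np.float32(0.046884578), np.float32(0.046807803), np.float32(-72.80746))
3 252 top z [0.1054 0.1103 0.1146] rack xy [0.006  0.0003] (np.float32(0.046943646), np.float32(0.04692192), np.float32(-73.19945))
45 [True, True, True, True, True, True, True, False]
51 [True, True, True, True, True, True, True, True]
57 [True, True, True, True, True, True, True, True]
65 [True, True, True, True, True, True, True, True]
```

View pics/p_blue.png

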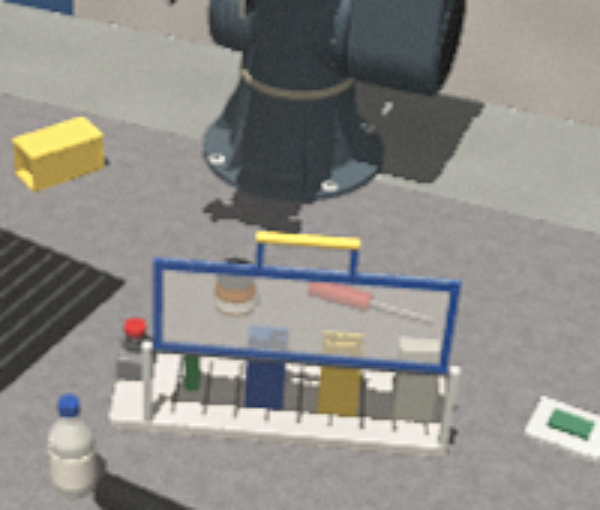

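```bash
cat > close.py <<'E'
from h import *
PM=np.radians(51)
F=lambda t,d=.017: finger(t,d,-1,PM,s=.006+.012*np.clip(t/.9,0,1))
ths=np.linspace(1.5,.06,17); a=F(1.525,.06)
path=[a]+[F(t) for t in ths]+[F(-.05)]
assert all(arm.solve_ik(*x) is not None for x in path)
arm.grasp(); up=.11
front=finger(1.525,.10,1,PM)
assert arm.solve_ik(front[0]+up*EZ,front[1]) is not None and arm.solve_ik(a[0]+up*EZ,a[1]) is not None
arm.reach(front[0]+up*EZ,front[1]); arm.move_linear(a[0]+up*EZ,a[1],vel=.2); arm.move_linear(a[0],vel=.15); st("behind")
for x in path[1:-1]: arm.move_linear(*x,vel=.08)
st("near closed"); r=arm.move_linear(*path[-1],vel=.02,threshold=6); st(f"pressed {r}")
p=arm.get_state()["tool_pos"]; arm.move_linear(p+.10*EZ-.05*EX,vel=.15)
arm.reach([.36,-.05,.36],qt(tool(0,np.pi/2))); st("clear")
bar(); snap("scene","closed",(180,100,420,290),3)
d=imaging.get_image("top"); show("plunger",find(d,"red",.08,.1,.088))
C=cloud(d); L=C-O
for lo in np.arange(-.12,.08,.02):
    k=(abs((L@EX)-lo-.01)<.01)&(abs(L@EY)<.16)&(cv2.inRange(hsv(d),(105,130,60),(125,255,255))>0)&(C[...,2]>.1)&(C[...,2]<.2)
    if k.sum()>3: print("x %.2f z %.3f n %d"%(lo+.01,np.median(C[k][:,2]),k.sum()))
E
python3 close.py
```

```text
Traceback (most recent call last):
  File "close.py", line 9, in <module>
    assert arm.solve_ik(front[0]+up*EZ,front[1]) is not None and arm.solve_ik(a[0]+up*EZ,a[1]) is not None
           ^^^^^^^^^^^^^^^^^^^^^^^^^^^^^^^^^^^^^^^^^^^^^^^^^^^^^^^^^^^^^^^^^^^^^^^^^^^^^^^^^^^^^^^^^^^^^^^
AssertionError
```

```bash
python3 - <<'E'
from h import *
for u in (.04,.05,.06,.08):
  for t in (1.525,1.3,1.1): 
    q=finger(t,0)[1]; print(u,t,[arm.solve_ik(finger(1.525,d,s)[0]*0+finger(1.525,d,s)[0]+u*EZ,q) is not None for d,s in ((.1,1),(.06,-1),(.04,-1))])
E
sed -i 's/up=.11/up=.055/' close.py; python3 close.py
```

```text
0.04 1.525 [True, True, True]
0.04 1.3 [True, True, True]
0.04 1.1 [True, True, True]
0.05 1.525 [True, True, True]
0.05 1.3 [True, True, True]
0.05 1.1 [True, True, True]
0.06 1.525 [True, True, True]
0.06 1.3 [True, True, True]
0.06 1.1 [True, True, True]
0.08 1.525 [True, False, True]
0.08 1.3 [True, True, True]
0.08 1.1 [True, True, True]
behind t 79.3 [0.658 0.237 0.242] F [ 0.1 -0.2  0.5] open 0.00 grip 0.0
near closed t 85.2 [0.488 0.185 0.116] F [-0.4 -0.2  0.7] open 0.00 grip 0.0
pressed True t 85.8 [0.488 0.186 0.105] F [4.  1.2 1.1] open -0.00 grip 2.1
clear t 88.1 [ 0.36  -0.05   0.359] F [-0.3  1.7 -0.5] open 0.00 grip 0.0
bar [ 0.448  0.215 -0.05 ] rack y 0.035 gap 0.034 radius 0.234 angle -0.863
plunger 43 mean [0.5763 0.0035] ctr [0.5766 0.0031] L 0.019 W 0.019 yaw 0.6
x -0.09 z 0.131 n 19
x -0.07 z 0.131 n 74
x -0.05 z 0.131 n 195
x -0.03 z 0.131 n 10
x -0.01 z 0.131 n 10
x 0.01 z 0.131 n 9
x 0.03 z 0.129 n 11
x 0.05 z 0.131 n 184
```

View pics/closed.png

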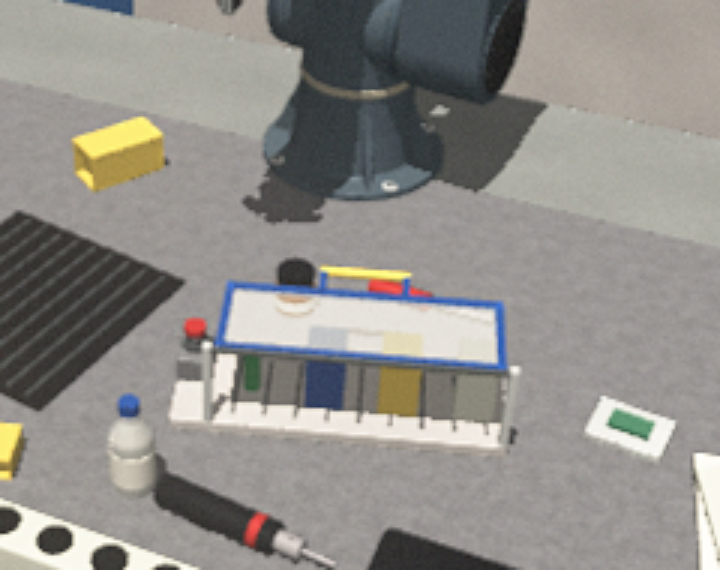

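Run:
```python
from h import *
T=tool(A,np.pi/2)
b=rk(-.101,-.005,.16); P,q=C_(b,T); arm.reach(P+.05*EZ,q); arm.move_linear(P,vel=.15)
r=arm.move_linear(P-.035*EZ,vel=.02,threshold=7); s=arm.get_state(); st(f"bar press {r} tip z {s['tool_pos'][2]+D:.4f}")
arm.move_linear(P+.04*EZ,vel=.15)
h=np.r_[.577,.0035,.105]; P,q=C_(h,T); arm.reach(P+.08*EZ,q); arm.move_linear(P,vel=.1)
r=arm.move_linear(P-.042*EZ,vel=.015,threshold=14); s=arm.get_state(); st(f"plunger {r} tip z {s['tool_pos'][2]+D:.4f}")
arm.wait(.3); st("hold"); arm.move_linear(P+.1*EZ,vel=.08)
arm.reach([.36,-.05,.36],qt(tool(0,np.pi/2))); st("clear")
d=snap("scene","end",(180,100,420,290),3); t=imaging.get_image("top"); show("plunger",find(t,"red",.07,.1,.088)); print([len(cups(t))])
C=cloud(t); L=C-O; m=cv2.inRange(hsv(t),(105,130,60),(125,255,255))>0
for lo in (-.05,.05):
    k=(abs((L@EX)-lo)<.012)&(abs(L@EY)<.16)&m&(C[...,2]>.1)&(C[...,2]<.2); print("cover z",lo,np.median(C[k][:,2]))
pl=[x for x in blobs(t,"red") if abs(np.nonzero(x)[1].mean()-235)<5]; print("head z",np.median(C[pl[0]][:,2]))
```

```text
bar press True tip z 0.1342 t 91.1 [0.45  0.174 0.099] F [-2.3 -1.5 11.6] open 0.00 grip 5.6
plunger True tip z 0.0784 t 95.2 [0.577 0.003 0.043] F [ 0.3 -1.1  8. ] open -0.00 grip 2.9
hold t 95.5 [0.577 0.003 0.044] F [ 0.5 -2.7  7.1] open 0.00 grip 2.9
clear t 98.4 [ 0.361 -0.05   0.359] F [ 0.8  0.4 -0.7] open -0.00 grip 0.0
plunger 42 mean [0.5763 0.0036] ctr [0.5766 0.0031] L 0.019 W 0.019 yaw 0.6
[0]
cover z -0.05 0.13122180301749198
cover z 0.05 0.13090718573600868
head z 0.08775064766510843
```

View pics/end.png

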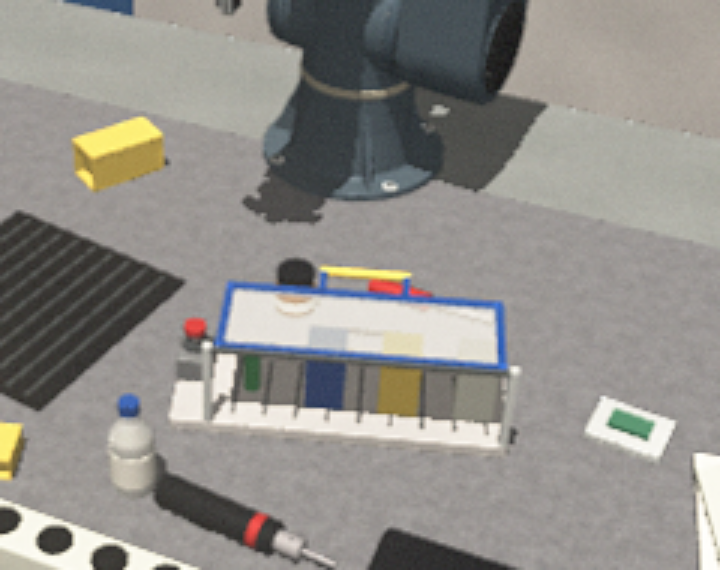

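Force tripped the press early: the tip stopped at 78 mm, and the plunger stop is at 74 mm. I'll press again, fully.

Run:
```python
from h import *
T=tool(A,np.pi/2); P,q=C_([.577,.0035,.105],T)
arm.reach(P+.08*EZ,q); arm.move_linear(P,vel=.1)
r=arm.move_linear(P-.034*EZ,vel=.015,threshold=26); s=arm.get_state(); st(f"plunger {r} tip z {s['tool_pos'][2]+D:.4f}")
arm.wait(.4); s=arm.get_state(); st(f"hold tip z {s['tool_pos'][2]+D:.4f}")
arm.move_linear(P+.1*EZ,vel=.08); arm.reach([.36,-.05,.36],qt(tool(0,np.pi/2))); st("clear")
t=imaging.get_image("top"); C=cloud(t); L=C-O; m=cv2.inRange(hsv(t),(105,130,60),(125,255,255))>0
for lo in (-.05,.05):
    k=(abs((L@EX)-lo)<.012)&(abs(L@EY)<.16)&m&(C[...,2]>.1)&(C[...,2]<.2); print("cover z",lo,np.median(C[k][:,2]))
pl=[x for x in blobs(t,"red") if abs(np.nonzero(x)[1].mean()-235)<5]; print("head z",np.median(C[pl[0]][:,2]))
```

```text
plunger True tip z 0.0770 t 102.3 [0.578 0.002 0.042] F [-0.3 -3.4  9.1] open 0.00 grip 3.2
hold tip z 0.0771 t 102.8 [0.579 0.002 0.042] F [-0.4 -4.5  8.5] open 0.00 grip 3.2
clear t 105.6 [ 0.361 -0.05   0.359] F [ 0.7 -0.4 -0.1] open 0.00 grip 0.0
cover z -0.05 0.1306004233390814
cover z 0.05 0.13098982164473938
head z 0.08725827978651512
```

The sideways force of −4 N and the 2 mm drift suggest the gripper body caught on the cover's end. I'll press again with the wrist turned and leaning away from the cover.

Run:
```python
from h import *
a=np.radians(18); z=np.sin(a)*EY-np.cos(a)*EZ
for y in (-EX,EX):
    T=np.stack([np.cross(y,z),y,z],1); h=np.r_[.577,.0035,.110]+.006*EY; P,q=C_(h,T)
    ok=[arm.solve_ik(P+k*EZ,q) is not None for k in (.1,0,-.045)]; print(ok)
    if all(ok): break
arm.reach(P+.1*EZ,q); arm.move_linear(P,vel=.12)
for zt in (.082,.078,.076,.074,.072,.070):
    r=arm.move_linear(P-(.110-zt)*EZ,vel=.015,threshold=22); s=arm.get_state(); st(f"{r} cmd {zt} tip z {(s['tool_pos']-D*T[:,2])[2]:.4f}")
    if s["ft_force"][2]>16: break
arm.wait(.3); st("hold"); arm.move_linear(P+.1*EZ,vel=.08); arm.reach([.36,-.05,.36],qt(tool(0,np.pi/2))); st("clear")
```

```text
[True, True, True]
False cmd 0.082 tip z 0.0821 t 110.3 [0.572 0.02  0.049] F [-1.7 -0.5  4.5] open 0.00 grip 2.6
False cmd 0.078 tip z 0.0782 t 110.8 [0.572 0.02  0.045] F [-0.8 -0.2  7. ] open 0.00 grip 3.4
False cmd 0.076 tip z 0.0765 t 111.0 [0.572 0.02  0.043] F [-2.7 -0.6 10.4] open 0.00 grip 5.3
True cmd 0.074 tip z 0.0763 t 111.2 [0.572 0.02  0.043] F [-5.  -2.6 18.6] open 0.01 grip 9.1
hold t 111.5 [0.572 0.02  0.043] F [-4.8 -2.2 18.9] open 0.00 grip 9.3
clear t 115.0 [ 0.36 -0.05  0.36] F [-0.8  0.2 -0.7] open 0.00 grip 0.0
```

The force rose to 19 N with no more travel, so the plunger was on its stop. One last check, then I'll hand in.

Run:
```python
from h import *
snap("scene","fin",(180,100,420,290),3)
t=imaging.get_image("top"); C=cloud(t); L=C-O; m=cv2.inRange(hsv(t),(105,130,60),(125,255,255))>0
for lo in (-.05,.05):
    k=(abs((L@EX)-lo)<.012)&(abs(L@EY)<.16)&m&(C[...,2]>.1)&(C[...,2]<.2); print("cover z",lo,np.median(C[k][:,2]))
pl=[x for x in blobs(t,"red") if abs(np.nonzero(x)[1].mean()-235)<5]; print("head z",np.median(C[pl[0]][:,2]))
a,b=[cv2.imread(f"pics/{k}.png").astype(int) for k in("fin","end")]; print("diff to end.png",(abs(a-b).max(2)>60).sum())
print(arm.hand_in())
```

```text
cover z -0.05 0.13105915814198266
cover z 0.05 0.1302817900305826
head z 0.0879052781787204
diff to end.png 0
the job is handed in; nothing more can be done
None
```

The job is handed in, with no verdict returned: white, yellow and blue (orange was absent) are down on pegs 3, 2 and 1, the cover is level and shut, and the plunger reached its stop and came back up, though it took three presses and the gripper probably brushed the cover's end on the second; the fingertips also sit 35 mm short of the reported TCP, so the first opening try missed and I corrected for that.

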